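# Lay the milling jar on the jar mill's rollers

## Robot

A 7-joint arm with a two-finger parallel gripper is mounted at the origin on the work surface. World frame = base frame: x ahead of the robot, y to its left, z up, the work surface at z = 0. Lengths are in m, angles in rad, forces in N, time in s.
With the tool pointing down it reaches from about 0.425 to 0.925 m from the base axis. Payload 6.8 kg.
Tool frame: the origin (TCP) lies midway between the tips of the shut fingers; the grasp point (between the pads) lies r.grip_point_offset behind it (r.grip_point_offset is the distance from the TCP to the grasp point, in m); z points along the fingers, y is the direction in which the jaws open and shut (so a half turn about z gives the same grasp; the last joint's range is limited). The gripper opens to 85 mm and grips with 20 to 120 N. Pads are 22 mm wide; open, the fingers measure 114 mm over their backs; the gripper's body (76 mm by 85 mm) begins 54 mm behind the grasp point. The pads swing forward as they close: fully open they stand 13 mm farther back than shut.
Start: joints at [-1.326, 0.477, 0.022, 1.555, -0.011, 1.109, -0.083], TCP at [0.233, 0.633, 0.231] pointing down, gripper open.
Joint ranges: [-2.96, 2.96], [-0.34, 2.1], [-1.41, 1.46], [0.24, 2.44], [-1.37, 4.51], [0.17, 1.92], [-2.96, 2.96]. Speed limits (rad/s): [2.39, 2.39, 3.14, 3.14, 3.14, 3.14, 3.14].

## Interface

Orientations are given as a rotation vector (axis times angle).
In Python, from bench import r gives the robot as it stands. The module is installed in compiled form; this text tells all that it offers.
- The arm moves only by the tool play_rows, never from a script. Its argument "deltas" is a list of rows, each a list of 3 entries, a list of its own where there are three numbers: the finger opening in mm, from 0 to 85.4, then the shift along the tool's x, y, z in mm, then the turn, a rotation vector about the tool's x, y, z in rad. A call has 1 to 8 rows; each row is the pose to reach, as a shift and turn from the pose measured when the call began, along the tool's axes at that moment; what a row does not reach only later rows make up. A row lasts 1/8 s, in which the tool goes at most 62.5 mm and 10.7 degrees, less where a joint would pass 70% of its speed; a pose out of reach is approached as far as the arm can. A call with a gripper value outside its range is refused whole. The fingers move at their own pace and stop on an object; "squeeze" is the grip in N (left out, the last holds). Time passes only in rows, so rows that repeat a pose let the fingers close. It gives the time, the measured TCP pose, the force and the opening at its end, in the units of the state.
- r.get_obs(): the state, without advancing time (a new reading comes with each control period).
- r.grab_frame(name): name is "scene" or "top"; returns (picture, depth): 384x512x3 uint8, red, green, blue; 384x512 float32, m along the optical axis (not along the pixel's ray), 0 where there is no reading.
- r.camera_model(name): a dict with "mtx" (3x3 intrinsics, pixels), "rvec" (rotation vector, rad) and "tvec" (3), from world to camera coordinates, as OpenCV has them. Camera axes: x right, y down, z forward; pixel columns grow to the right and rows downward; lengths in m; the calibration is good to about 2 mm. A picture is of the moment at which its call begins. camera_model takes no time and is no camera call.
- r.hand_in(): hands the job in, once; it reports no verdict.
The state is a dict: "clock": time; "joints": joint angles; "qvel": joint speeds; "tau": joint torques, N m; "tcp_pos": TCP position; "orientation": TCP orientation; "contact_force": force on the tool from outside, world axes, zero at the start; "moment": the same for the moment, N m; "grip_width": finger opening in m.
Only numpy, scipy, OpenCV 4.12 (cv2) and the standard library are available. Lean on these libraries where they do the work, as an engineer would, in place of code of your own. Each camera call takes 0.05 s, during which the arm holds its last target. There are 200 camera calls.

## Task

Take the steel milling jar out of its carrier, where only the lid with its knob stands clear, and stand it upright on the bench; let go there, so that you can take it again round its body. Then lay it gently on its side on the two rollers of the jar mill, with its knob through the fork at the mill's front, and let go; leave the other things where they are.

Things in the scene. Friction and masses are not known exactly. Their poses are not given: they have to be found in the camera images.
- jar_center (a point): Centre of the milling jar: closed polished steel pot, 0.37 to 0.65 kg, one solid, starting upright in a carrier cell. 100 mm tall; this point is on its axis, 50 mm above the foot. Body 54 mm in diameter from the foot up to 76 mm, with two 56 mm running bands (4 to 12 and 68 to 74 mm above the foot); above it the knob. z runs along the axis from foot to knob; same from every side.
- jar_knob (a point): Middle of the knob on the jar's lid, on the jar's axis, 88 mm above its foot. The knob is a plain cylinder 28 mm in diameter and 24 mm tall (76 to 100 mm above the foot).
- rack: Carrier of sheet steel, fixed on the bench; origin at the centre of its underside. Base plate 100 mm (x) by 230 mm (y), 4 mm thick, two square open cells at y = +65 and -65 mm (points cell_a, cell_b). A carrying handle of 8 mm bar arches along x over the middle (y = 0), its top 102 mm above the bench (z = 0). Clear bench lies between carrier and mill.
- cell_a (a point): Centre of the mouth of the carrier's cell at +y, 72 mm above the bench. Cell 64 mm square inside, 70 mm outside, floor 5 mm above the bench: a jar standing in it shows only its lid rim (up to 81 mm) and its knob (81 to 105 mm above the bench).
- cell_b (a point): Centre of the mouth of the carrier's other cell, at -y; same sizes.
- mill_seat (a point): Where jar_center belongs on the jar mill (fixed, base 150 mm wide), 94.6 mm above the bench. z up; x runs along the rollers from the front (fork, low control nose; -x) to the rear (drive housing, +x). The jar lies along x, knob to -x. Two free-turning rubber rollers 26 mm in diameter, axes at y = +-22, z = -34.6 mm, from x = -32 to +56 mm from here; clear above.
- mill_fork (a point): On the jar's axis line in the middle of the fork, a 10 mm thick upright plate (x) at the rollers' front end. Axes as mill_seat. Slot 36 mm wide (y), open at the top, floor 19 mm below this point; prongs 18 mm wide on either side end 5 mm above it. The knob passes through; no room for fingers beside it. The control nose in front reaches 43 mm forward of this point, its top 37 mm below it.
- mill_housing (a point): On the jar's axis line at the front face of the drive housing (136 mm wide, top 60 mm above this point, 100 mm long towards +x). Axes as mill_seat. From the fork's rear face to here are 90 mm: the 76 mm body of the jar fits between with 7 mm to spare at each end.
- spool_center (a point): Bystander: centre of a flanged steel pipe spool without knob (38 mm tube, 50 mm flanges, 102 mm tall; this point 51 mm above its foot), upright in the carrier's other cell.
- clamp: Bystander: steel pipe clamp lying on the bench, a 64 mm ring 13 mm high with a wing bolt at +x; origin at the centre of its underside.
- gauge: Bystander: steel pressure gauge lying face up on the bench, 63 mm in diameter, 27 mm high, its stem 13 mm long pointing to -x; origin at the centre of its underside.
Mind the look-alikes: they are no part of the job. What is shaped like the part that bears jar_center but purple is not meant.

How it is judged:
By the outcome, as a careful person would: the job done as asked, in the order asked, and still so for the second after the job is handed in, with the robot touching nothing.
It also fails if it takes over 62 s, if anything falls off the work surface, if the arm or the gripper's body presses on something with over 40 N, if the wrist force passes 120 N, or if a joint passes its speed limit or range.

## Working session

There is one attempt and no reset: what is moved stays moved. The work goes in short steps, Python scripts to look and compute and a tool call to move; the robot and the scene stay as the last step left them, time stands still between calls to the robot, and variables do not carry over. Pictures are saved under pics/ and viewed, about 8 in all and at most 12, crops included, and the job is handed in when it is done.

Besides the shell and the picture viewer there is one more tool, called after ">>>" as name([rows], argument=value, ...), one row to a line, values as JSON. play_rows: Moves the arm, as the interface text tells. Its arguments: {"type":"object","properties":{"deltas":{"type":"array"},"squeeze":{"type":"number"}},"required":["deltas"]}

```bash
mkdir -p pics
cat > h.py <<'E'
import numpy as np,cv2
from bench import r
def cam(n):
    m=r.camera_model(n);R=cv2.Rodrigues(np.array(m["rvec"],float))[0];return np.array(m["mtx"],float),R,np.array(m["tvec"],float).ravel()
def cloud(n,d):
    K,R,t=cam(n);v,u=np.indices(d.shape)
    p=np.stack([(u-K[0,2])/K[0,0]*d,(v-K[1,2])/K[1,1]*d,d],-1)
    return (p-t)@R
def ray(n,u,v,z):
    K,R,t=cam(n);c=-R.T@t;d=R.T@np.linalg.inv(K)@np.array([u,v,1.]);return c+d*(z-c[2])/d[2]
def pix(n,P):
    K,R,t=cam(n);q=K@(R@np.array(P)+t);return q[:2]/q[2]
def snap(n,tag):
    im,d=r.grab_frame(n);np.savez(f"{tag}.npz",im=im,d=d);return im,d
E
python3 - <<'E'
from h import *
ims=[]
for n in("scene","top"):
    im,d=snap(n,n+"0");cv2.imwrite(f"pics/{n}0.png",cv2.resize(im[...,::-1],(800,600)))
    K,R,t=cam(n);print(n,K[0,0],-R.T@t,R[2])
    P=cloud(n,d);ok=d>0;print(ok.mean())
print(r.get_obs(),r.grip_point_offset)
E
```

```text
scene 470.9982494990818 [ 1.19634912 -0.57594325  0.68686103] [-0.61124622  0.55905968 -0.56020562]
0.9960734049479166
top 410.59891568016417 [0.43887993 0.04298219 1.2122733 ] [ 0.09446118 -0.01464545 -0.99542081]
0.9959869384765625
{'clock': 0.1, 'joints': array([-1.32608252,  0.47773633,  0.02235156,  1.556359  , -0.0115061 ,
        1.10926827, -0.0830972 ]), 'qvel': array([ 0.00062799, -0.00092401, -0.00016297, -0.00274754, -0.00038299,
        0.00050163, -0.00050713]), 'tau': array([ 4.34639660e-03, -5.97760141e+01,  1.61393087e+00, -2.81952256e+01,
        1.29107048e-02,  4.97557325e-03,  4.92064885e-06]), 'tcp_pos': array([0.23307004, 0.63292109, 0.23040771]), 'orientation': array([-5.51279801e-01, -3.09267118e+00,  2.56620741e-03]), 'contact_force': array([-0.68102902,  0.17029194,  0.60189836]), 'moment': array([-0.03040527,  0.00588647, -0.00647057]), 'grip_width': 0.08553541942203269} 0.0187
```

View pics/scene0.png

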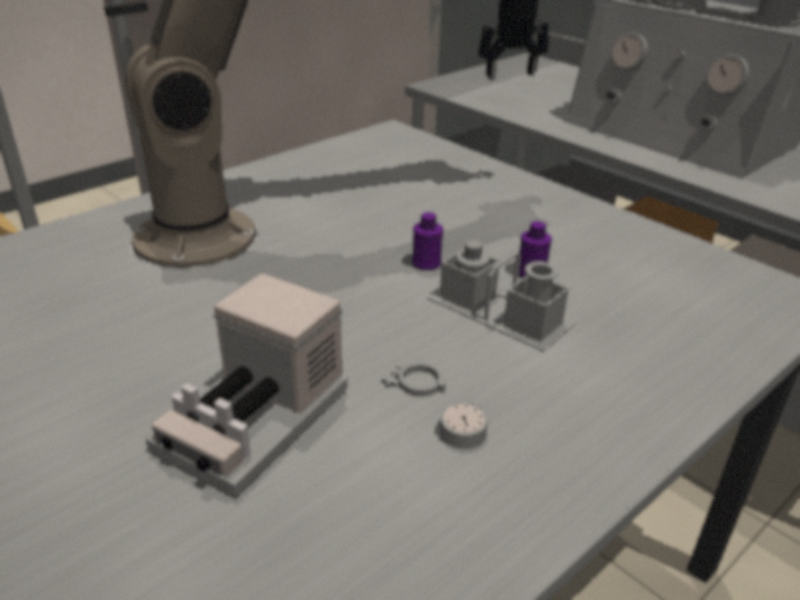

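View pics/top0.png

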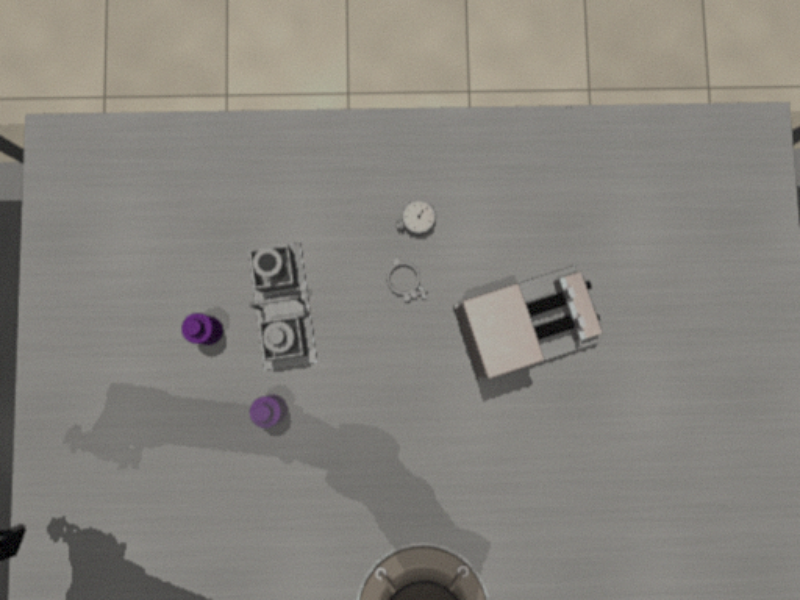

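Scene view: the steel jar stands in the carrier's near cell, with its knob at about (472,250). The spool is in the other cell at (541,280), and there are two purple look-alikes. The mill is at (250,390), fork towards the lower left. Top view: knob at (278,335), spool (268,262), mill housing (500,330), fork (575,308), clear bench around (380,370).

Run:
```python
from h import *
f=np.load("top0.npz");im,d=f["im"],f["d"];P=cloud("top",d);z=P[...,2]
def blob(mask,name,minA=15):
    n,l,s,c=cv2.connectedComponentsWithStats(mask.astype(np.uint8))
    for i in range(1,n):
        if s[i,4]>=minA:
            m=l==i;q=P[m];rc=cv2.minAreaRect(q[:,:2].astype(np.float32)*1000)
            print(name,s[i,4],"px",c[i].round(1),"P",np.median(q,0).round(4),"bbmid",((q.min(0)+q.max(0))/2).round(4),"rect",np.round(rc[0],1),np.round(rc[1],1),round(rc[2],1))
x,y=P[...,0],P[...,1]
print("bench z",np.median(z[250:300,240:280]))
reg=(x>.2)&(x<.9)&(abs(y)<.5)
blob(reg&(z>.097)&(z<.125)&(y>0),"knobs/handle",8)
blob(reg&(z>.14)&(z<.17)&(y<0),"housing",50)
blob(reg&(z>.02)&(y<-.05),"mill all>20",50)
blob(reg&(z>.06)&(z<.11)&(y<-.05),"mill60-110",20)
blob(reg&(z>.066)&(z<.078)&(y>0),"cell rims",10)
blob(reg&(z>.008)&(y<0.1)&(y>-.05),"byst",10)
f=np.load("scene0.npz");P=cloud("scene",f["d"]);z=P[...,2];x,y=P[...,0],P[...,1];reg=(x>.2)&(x<.9)&(abs(y)<.5)
blob(reg&(z>.1)&(z<.125)&(y>0),"S knobs",8)
blob(reg&(z>.14)&(z<.17)&(y<0),"S housing",50)
blob(reg&(z>.08)&(z<.11)&(y<-.25),"S prongs",8)
```

```text
bench z 3.607989026913694e-05
knobs/handle 263 px [170.8 167.5] P [0.6275 0.2598 0.107 ] bbmid [0.6281 0.2605 0.1075] rect [628.  260.5] [48.2 47.2] 89.1
knobs/handle 73 px [173.8 191.9] P [0.5619 0.2532 0.101 ] bbmid [0.5618 0.2534 0.1026] rect [562.4 253.4] [ 8.2 66.5] 8.0
knobs/handle 75 px [123. 209.] P [0.518  0.3906 0.1   ] bbmid [0.5195 0.3911 0.1004] rect [517.6 391.2] [26.3 24.5] 45.7
knobs/handle 86 px [176.5 214.7] P [0.499  0.2457 0.1047] bbmid [0.499  0.2457 0.1036] rect [499.  245.9] [24.9 26.6] 88.0
knobs/handle 77 px [167.7 263.6] P [0.369  0.2699 0.1005] bbmid [0.37   0.2707 0.1017] rect [369.9 270.4] [25.2 24.2] 87.5
housing 2041 px [321.4 211.4] P [ 0.4981 -0.1368  0.155 ] bbmid [ 0.4997 -0.1365  0.1508] rect [ 499.1 -138.1] [136.  101.5] 16.7
mill all>20 4413 px [338.1 206. ] P [ 0.5146 -0.1845  0.0943] bbmid [ 0.5199 -0.2044  0.0908] rect [ 520.7 -209.4] [149.9 250.7] 16.8
mill60-110 721 px [357.3 199.5] P [ 0.5361 -0.2573  0.072 ] bbmid [ 0.5405 -0.253   0.0836] rect [ 533.  -251.1] [115.3 100.9] 17.3
mill60-110 109 px [300.6 218.5] P [ 0.4827 -0.091   0.0856] b
[... 1064 characters left out ...]
2411 0.1057] bbmid [0.5013 0.2421 0.1043] rect [500.9 244.5] [25.8 29.9] 44.6
S knobs 48 px [323.1 165.4] P [0.565  0.2481 0.102 ] bbmid [0.5643 0.2477 0.1025] rect [564.3 247.7] [ 8.7 66.3] 6.9
S knobs 201 px [346.2 172.7] P [0.6309 0.2556 0.108 ] bbmid [0.6291 0.2593 0.106 ] rect [629.2 258.6] [49.3 50.2] 8.0
S housing 2238 px [177.6 197.2] P [ 0.5124 -0.1488  0.1556] bbmid [ 0.5024 -0.1412  0.1499] rect [ 501.5 -140.9] [139.  103.5] 16.1
S prongs 115 px [121.5 251.4] P [ 0.5195 -0.2887  0.0944] bbmid [ 0.5168 -0.287   0.0909] rect [ 516.2 -287.4] [19.4 10.9] 19.6
S prongs 121 px [142.7 261.3] P [ 0.5705 -0.2738  0.0947] bbmid [ 0.5687 -0.2711  0.0916] rect [ 567.9 -271.1] [21.1 13. ] 11.6
```

```bash
cat >> h.py <<'E'
from scipy.spatial.transform import Rotation as Ro
def go(pos,z,y):
    """delta from the measured pose to TCP pos with tool z axis and jaw axis y (either sign)"""
    o=r.get_obs();R0=Ro.from_rotvec(o["orientation"]);z=np.array(z,float);z/=np.linalg.norm(z)
    y=np.array(y,float);y-=z*(y@z);y/=np.linalg.norm(y)
    s=R0.inv().apply(np.array(pos)-o["tcp_pos"])*1000
    print("t",round(o["clock"],2),"tcp",o["tcp_pos"].round(4),"F",o["contact_force"].round(1),"q",o["joints"].round(2),"w",round(o["grip_width"],4))
    for k in(1,-1):
        R=Ro.from_matrix(np.stack([np.cross(k*y,z),k*y,z],1));v=(R0.inv()*R).as_rotvec()
        print(" shift",s.round(1)," turn",v.round(3),"deg",np.degrees(np.linalg.norm(v)).round(1))
E
python3 -c "
from h import *
go([.4995,.245,.16],[0,0,-1],[-.122,.992,0])"
```

```text
t 0.1 tcp [0.2331 0.6329 0.2304] F [-0.7  0.2  0.6] q [-1.33  0.48  0.02  1.56 -0.01  1.11 -0.08] w 0.0855
 shift [-384.  -271.9   70.9]  turn [-0.002 -0.    -0.475] deg 27.2
 shift [-384.  -271.9   70.9]  turn [-0.000e+00  2.000e-03  2.666e+00] deg 152.8
```

>>> play_rows([
  [85,[-50,-35,10],[0,0,-0.1]],
  [85,[-100,-70,15],[0,0,-0.2]],
  [85,[-150,-106,20],[0,0,-0.3]],
  [85,[-200,-142,30],[0,0,-0.4]],
  [85,[-250,-177,40],[0,0,-0.475]],
  [85,[-300,-212,50],[0,0,-0.475]],
  [85,[-350,-248,60],[0,0,-0.475]],
  [85,[-384,-272,71],[0,0,-0.475]],
], squeeze=50)

```text
clock: 1.1
tcp_pos: [0.5008, 0.2416, 0.1595]
orientation: [0.187, -3.136, 0.004]
contact_force: [1.0, 0.7, -0.7]
grip_width: 0.0853
```

```bash
python3 -c "
from h import *
go([.4995,.245,.085],[0,0,-1],[-.122,.992,0])
im,d=snap('scene','s1');P=cloud('scene',d);c=im[90:210,240:400,::-1];cv2.imwrite('pics/s1.png',cv2.resize(c,(800,600),interpolation=cv2.INTER_CUBIC))
"
```

```text
t 1.1 tcp [0.5008 0.2416 0.1595] F [ 1.   0.7 -0.7] q [-0.61  0.36  0.06  1.92 -0.03  0.86  1.15] w 0.0853
 shift [ 0.8  3.7 74.5]  turn [-0.002 -0.001 -0.003] deg 0.2
 shift [ 0.8  3.7 74.5]  turn [-1.000e-03  4.000e-03  3.138e+00] deg 179.8
```

View pics/s1.png

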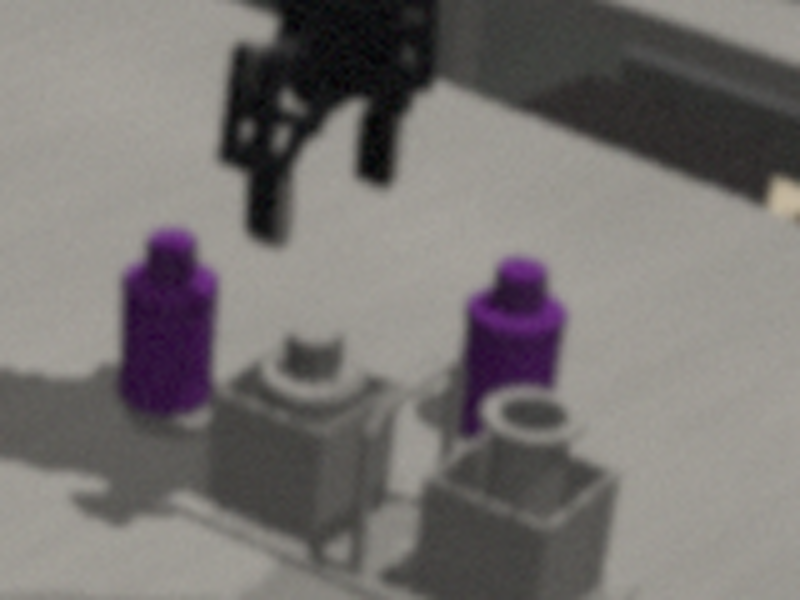

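The open hand (fingers at (268,220) and (378,170)) hangs above the jar's knob at (313,355), and the path down is clear.

>>> play_rows([
  [85,[1,4,20],[0,0,0]],
  [85,[1,4,45],[0,0,0]],
  [85,[1,4,65],[0,0,0]],
  [85,[1,4,74],[0,0,0]],
  [85,[1,4,74],[0,0,0]],
  [50,[1,4,74],[0,0,0]],
  [30,[1,4,74],[0,0,0]],
  [20,[1,4,74],[0,0,0]],
])

```text
clock: 2.15
tcp_pos: [0.5021, 0.2398, 0.0848]
orientation: [-0.178, 3.136, -0.008]
contact_force: [-0.4, 2.5, 1.5]
grip_width: 0.0321
```

>>> play_rows([
  [20,[0,0,0],[0,0,0]],
  [20,[0,0,0],[0,0,0]],
  [20,[0,0,0],[0,0,0]],
  [20,[0,0,0],[0,0,0]],
])

```text
clock: 2.65
tcp_pos: [0.5021, 0.2402, 0.0849]
orientation: [-0.178, 3.136, -0.008]
contact_force: [1.5, 2.8, -0.2]
grip_width: 0.0266
```

>>> play_rows([
  [15,[0,0,-5],[0,0,0]],
  [15,[0,0,-15],[0,0,0]],
  [15,[0,0,-30],[0,0,0]],
  [15,[0,0,-50],[0,0,0]],
  [15,[0,0,-75],[0,0,0]],
  [15,[0,0,-100],[0,0,0]],
  [15,[0,0,-115],[0,0,0]],
  [15,[0,0,-120],[0,0,0]],
], squeeze=60)

```text
clock: 3.65
tcp_pos: [0.5023, 0.2408, 0.206]
orientation: [-0.178, 3.134, -0.006]
contact_force: [-0.7, -0.7, -5.7]
grip_width: 0.0261
```

```bash
python3 -c "
from h import *
# stand place: knob axis at (.48,.07), TCP height as it was minus 5 mm floor
go([.46,.06,.20],[0,0,-1],[-.122,.992,0])
go([.46,.06,.20],[0,0,-1],[0,1,0])
im,d=snap('scene','s2');cv2.imwrite('pics/s2.png',cv2.resize(im[40:240,200:460,::-1],(780,600),interpolation=cv2.INTER_CUBIC))
"
```

```text
t 3.65 tcp [0.5023 0.2408 0.206 ] F [-0.7 -0.7 -5.7] q [-0.62  0.31  0.07  1.87 -0.02  0.96  1.14] w 0.0261
 shift [  62.5 -174.9    6.6]  turn [-0.004  0.002 -0.009] deg 0.6
 shift [  62.5 -174.9    6.6]  turn [3.000e-03 7.000e-03 3.133e+00] deg 179.5
t 3.65 tcp [0.5023 0.2408 0.206 ] F [-0.7 -0.7 -5.7] q [-0.62  0.31  0.07  1.87 -0.02  0.96  1.14] w 0.0261
 shift [  62.5 -174.9    6.6]  turn [-0.004  0.002  0.113] deg 6.5
 shift [  62.5 -174.9    6.6]  turn [-3.000e-03 -6.000e-03 -3.028e+00] deg 173.5
```

View pics/s2.png

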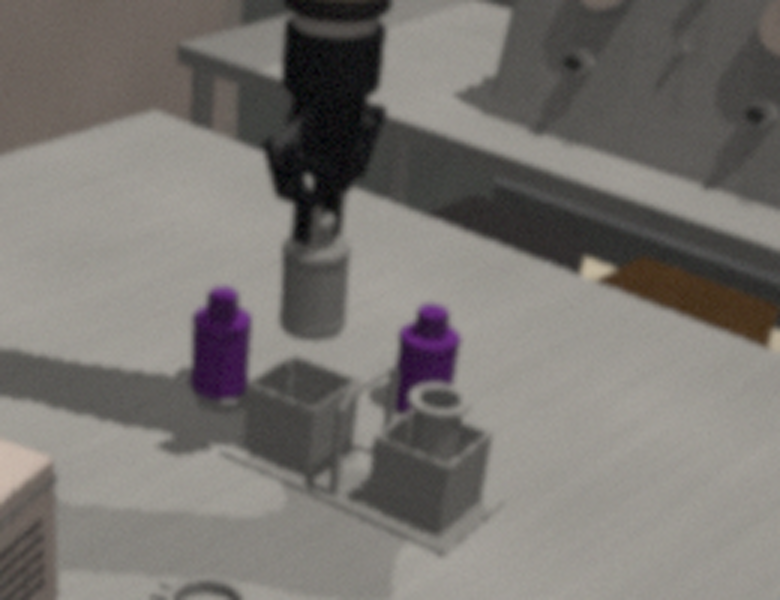

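Jar hangs upright at (315,285) from the knob, the cell at (300,400) is empty; spool and purple jars untouched. I'll stand it at about (0.62, 0.13).

```bash
python3 -c "
from h import *
go([.62,.13,.22],[0,0,-1],[-.122,.992,0])"
```

```text
t 3.7 tcp [0.5022 0.2408 0.2058] F [ 0.8 -0.4 -6.4] q [-0.62  0.31  0.07  1.87 -0.02  0.96  1.14] w 0.0261
 shift [-104.6 -123.5  -13.5]  turn [-0.004  0.001 -0.009] deg 0.6
 shift [-104.6 -123.5  -13.5]  turn [2.000e-03 7.000e-03 3.133e+00] deg 179.5
```

>>> play_rows([
  [15,[0,-10,-10],[0,0,0]],
  [15,[-5,-35,-14],[0,0,0]],
  [15,[-20,-65,-14],[0,0,0]],
  [15,[-45,-95,-14],[0,0,0]],
  [15,[-70,-115,-14],[0,0,0]],
  [15,[-92,-123,-14],[0,0,0]],
  [15,[-104,-123,-14],[0,0,0]],
  [15,[-104,-123,-14],[0,0,0]],
])

```text
clock: 4.7
tcp_pos: [0.6193, 0.1308, 0.22]
orientation: [-0.178, 3.136, -0.007]
contact_force: [-0.2, 0.8, -5.6]
grip_width: 0.0258
```

>>> play_rows([
  [15,[0,0,20],[0,0,0]],
  [15,[0,0,50],[0,0,0]],
  [15,[0,0,80],[0,0,0]],
  [15,[0,0,105],[0,0,0]],
  [15,[0,0,120],[0,0,0]],
  [15,[0,0,128],[0,0,0]],
  [15,[0,0,128],[0,0,0]],
])

```text
clock: 5.58
tcp_pos: [0.6193, 0.1304, 0.0921]
orientation: [-0.179, 3.136, -0.007]
contact_force: [1.0, 0.3, -6.1]
grip_width: 0.0261
```

```bash
python3 -c "
from h import *
go([.62,.13,.08],[0,0,-1],[-.122,.992,0])
im,d=snap('scene','s3');P=cloud('scene',d);x,y,z=P[...,0],P[...,1],P[...,2]
m=(abs(x-.62)<.05)&(abs(y-.13)<.05)&(z>-.01)&(z<.3);v,u=np.nonzero(m&(z>.015)&(z<.075));print(u.min(),u.max(),v.min(),v.max())
cv2.imwrite('pics/s3.png',cv2.resize(im[100:240,220:407,::-1],(800,600),interpolation=cv2.INTER_CUBIC))
print(pix('scene',[.62,.13,0]))
"
```

```text
t 5.58 tcp [0.6193 0.1304 0.0921] F [ 1.   0.3 -6.1] q [-0.39  0.56  0.12  1.78 -0.08  0.8   1.45] w 0.0261
 shift [-0.7 -0.5 12.1]  turn [-0.004  0.    -0.009] deg 0.5
 shift [-0.7 -0.5 12.1]  turn [0.    0.007 3.133] deg 179.5
294 317 202 227
[303.92396167 227.24768348]
```

View pics/s3.png

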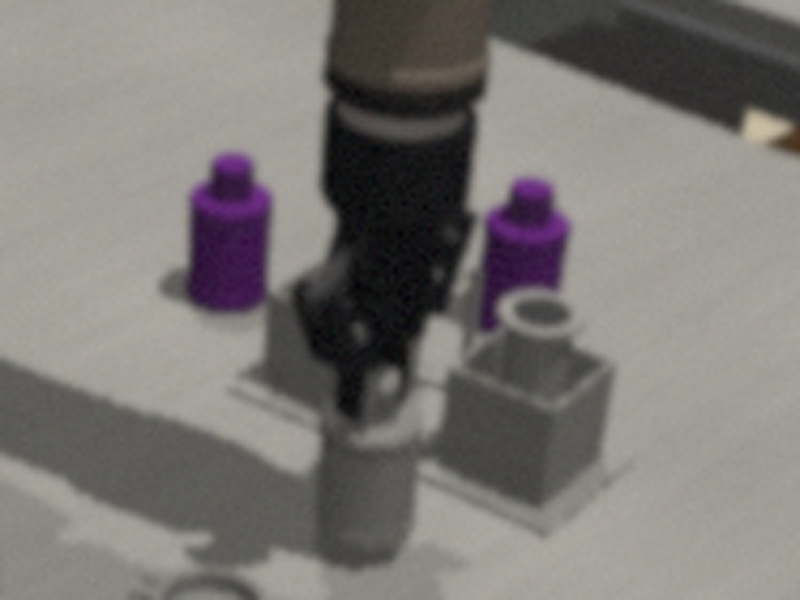

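The jar hangs upright, its foot at (365,555) just above clear bench. I'll lower the rest slowly.

>>> play_rows([
  [15,[0,0,3],[0,0,0]],
  [15,[0,0,6],[0,0,0]],
  [15,[0,0,8],[0,0,0]],
  [15,[0,0,9],[0,0,0]],
  [15,[0,0,10],[0,0,0]],
  [15,[0,0,11],[0,0,0]],
  [15,[0,0,11],[0,0,0]],
])

```text
clock: 6.5
tcp_pos: [0.6197, 0.1304, 0.0815]
orientation: [-0.179, 3.135, -0.006]
contact_force: [0.0, -0.9, -4.9]
grip_width: 0.0258
```

>>> play_rows([
  [15,[0,0,1],[0,0,0]],
  [15,[0,0,1.5],[0,0,0]],
  [15,[0,0,2],[0,0,0]],
  [15,[0,0,2],[0,0,0]],
])

```text
clock: 7.0
tcp_pos: [0.62, 0.1305, 0.08]
orientation: [-0.178, 3.134, -0.006]
contact_force: [-0.6, -1.6, -0.9]
grip_width: 0.0255
```

Foot is on the bench (the load is gone from the wrist), so I'll release and rise.

>>> play_rows([
  [15,[0,0,0.5],[0,0,0]],
  [50,[0,0,0],[0,0,0]],
  [85,[0,0,0],[0,0,0]],
  [85,[0,0,0],[0,0,0]],
  [85,[0,0,-5],[0,0,0]],
  [85,[0,0,-25],[0,0,0]],
  [85,[0,0,-55],[0,0,0]],
  [85,[0,0,-90],[0,0,0]],
])

```text
clock: 8.0
tcp_pos: [0.6199, 0.1308, 0.1721]
orientation: [-0.178, 3.134, -0.006]
contact_force: [-0.2, -0.3, -0.0]
grip_width: 0.0852
```

Run:
```python
from h import *
im,d=snap('top','t4');im2,d2=snap('scene','s4')
for n,dd in(('top',d),('scene',d2)):
    P=cloud(n,dd);x,y,z=P[...,0],P[...,1],P[...,2]
    b=(abs(x-.62)<.06)&(abs(y-.13)<.055)
    for lo,hi in((.09,.105),(.068,.082),(.02,.06)):
        q=P[b&(z>lo)&(z<hi)]
        if len(q)>4: print(n,lo,len(q),np.median(q,0).round(4),((q.min(0)+q.max(0))/2).round(4),np.ptp(q,0).round(3))
c=np.array([.62,.13]);dr=np.array([.975,.22]);dr/=np.linalg.norm(dr);a=np.radians(30)
tz=np.array([*(dr*np.cos(a)),-np.sin(a)]);jy=[-dr[1],dr[0],0]
g=np.array([*c,.050])
for back in(.14,.0):
    print("back",back);go(g+tz*(.0187-.004)-tz*back,tz,jy)
```

```text
scene 0.09 109 [0.6226 0.1282 0.1002] [0.6213 0.1324 0.0971] [0.027 0.029 0.014]
scene 0.068 228 [0.629  0.1222 0.0763] [0.6206 0.1314 0.0751] [0.053 0.054 0.014]
scene 0.02 311 [0.6347 0.1136 0.0405] [0.6216 0.1272 0.0401] [0.05  0.045 0.04 ]
back 0.14
t 8.1 tcp [0.6229 0.1314 0.176 ] F [ 0.3 -0.5  0.2] q [-0.41  0.46  0.13  1.72 -0.07  0.95  1.43] w 0.0851
 shift [111.6 -12.7  62.1]  turn [-0.059 -1.036 -0.097] deg 59.7
 shift [111.6 -12.7  62.1]  turn [-1.51   0.087  2.647] deg 174.7
back 0.0
t 8.1 tcp [0.6229 0.1314 0.176 ] F [ 0.3 -0.5  0.2] q [-0.41  0.46  0.13  1.72 -0.07  0.95  1.43] w 0.0851
 shift [ -8.2   0.6 133.4]  turn [-0.059 -1.036 -0.097] deg 59.7
 shift [ -8.2   0.6 133.4]  turn [-1.51   0.087  2.647] deg 174.7
```

>>> play_rows([
  [85,[30,-3,0],[-0.01,-0.17,-0.016]],
  [85,[60,-6,0],[-0.02,-0.34,-0.032]],
  [85,[90,-10,5],[-0.03,-0.51,-0.048]],
  [85,[112,-13,20],[-0.04,-0.68,-0.064]],
  [85,[112,-13,40],[-0.05,-0.86,-0.08]],
  [85,[112,-13,55],[-0.059,-1.036,-0.097]],
  [85,[112,-13,62],[-0.059,-1.036,-0.097]],
  [85,[112,-13,62],[-0.059,-1.036,-0.097]],
])

```text
clock: 9.1
tcp_pos: [0.499, 0.0761, 0.0949]
orientation: [-0.258, 2.593, -0.154]
contact_force: [-1.7, -1.2, -2.7]
grip_width: 0.0849
```

```bash
cat > g.py <<'E'
from h import *
c=np.array([.6203,.131]);dr=np.array([.975,.22]);dr/=np.linalg.norm(dr);a=np.radians(30)
tz=np.array([*(dr*np.cos(a)),-np.sin(a)]);jy=[-dr[1],dr[0],0];g=np.array([*c,.050])
go(g+tz*(.0187-.004),tz,jy)
im,d=snap('scene','s5');cv2.imwrite('pics/s5.png',cv2.resize(im[100:260,190:403,::-1],(800,600),interpolation=cv2.INTER_CUBIC))
E
python3 g.py
```

```text
t 9.1 tcp [0.499  0.0761 0.0949] F [-1.7 -1.2 -2.7] q [ 0.21  0.37 -0.75  2.41  1.65  0.53 -0.21] w 0.0849
 shift [-99.5  44.1 110.1]  turn [-0.162 -0.529  0.067] deg 31.9
 shift [-99.5  44.1 110.1]  turn [ 0.804 -0.245 -2.958] deg 176.2
```

View pics/s5.png

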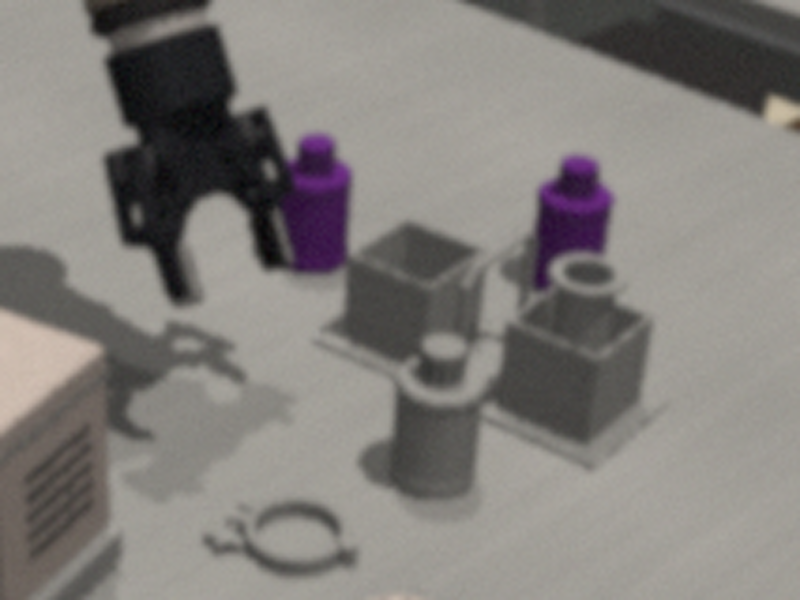

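The jar stands upright at (438,420) on clear bench. The arm folded up (joint 4 near its limit) while tilting outward so close in. Approaching from the far side, tool tilted back 45° towards the robot, suits this arm better, so I go back up to tool-down first.

```bash
python3 -c "
from h import *
go([.60,.12,.27],[0,0,-1],[-.122,.992,0])"
```

```text
t 9.15 tcp [0.4972 0.0792 0.0938] F [-0.1  1.2 -1.6] q [ 0.23  0.37 -0.77  2.41  1.66  0.53 -0.22] w 0.0848
 shift [-182.3   -3.6 -100.2]  turn [-0.14   0.524  0.078] deg 31.4
 shift [-182.3   -3.6 -100.2]  turn [-0.793 -0.212 -2.952] deg 175.6
```

>>> play_rows([
  [85,[-30,0,-17],[0,0,0]],
  [85,[-60,0,-33],[-0.02,0.08,0.01]],
  [85,[-90,0,-50],[-0.04,0.16,0.02]],
  [85,[-120,-2,-66],[-0.07,0.26,0.04]],
  [85,[-150,-3,-83],[-0.1,0.36,0.05]],
  [85,[-182,-4,-100],[-0.12,0.44,0.065]],
  [85,[-182,-4,-100],[-0.14,0.524,0.078]],
  [85,[-182,-4,-100],[-0.14,0.524,0.078]],
])

```text
clock: 10.15
tcp_pos: [0.6014, 0.1194, 0.2697]
orientation: [-0.19, 3.135, 0.002]
contact_force: [-0.7, 0.1, 0.0]
grip_width: 0.0853
```

```bash
cat > g.py <<'E'
from h import *
import sys
c=np.array([.6203,.131]);dr=-np.array([.993,.12]);dr/=np.linalg.norm(dr);a=np.radians(45)
tz=np.array([*(dr*np.cos(a)),-np.sin(a)]);jy=[-dr[1],dr[0],0];g=np.array([*c,.050])
for b in map(float,sys.argv[1:]): print("back",b);go(g+tz*(.0187-.004-b),tz,jy)
E
python3 g.py .16 0
```

```text
back 0.16
t 10.15 tcp [0.6014 0.1194 0.2697] F [-0.7  0.1  0. ] q [ 0.32  0.47 -0.84  1.62  0.37  1.22  1.09] w 0.0853
 shift [-122.8    9.   117.1]  turn [-1.203e+00  1.000e-03 -2.901e+00] deg 179.9
 shift [-122.8    9.   117.1]  turn [0.001 0.787 0.001] deg 45.1
back 0.0
t 10.15 tcp [0.6014 0.1194 0.2697] F [-0.7  0.1  0. ] q [ 0.32  0.47 -0.84  1.62  0.37  1.22  1.09] w 0.0853
 shift [ -9.5   9.  230.1]  turn [-1.203e+00  1.000e-03 -2.901e+00] deg 179.9
 shift [ -9.5   9.  230.1]  turn [0.001 0.787 0.001] deg 45.1
```

>>> play_rows([
  [85,[-40,3,0],[0,0.13,0]],
  [85,[-80,6,0],[0,0.27,0]],
  [85,[-115,9,15],[0,0.4,0]],
  [85,[-123,9,40],[0,0.53,0]],
  [85,[-123,9,65],[0,0.66,0]],
  [85,[-123,9,90],[0,0.787,0]],
  [85,[-123,9,112],[0,0.787,0]],
  [85,[-123,9,117],[0,0.787,0]],
])

```text
clock: 11.15
tcp_pos: [0.732, 0.1257, 0.2049]
orientation: [0.062, -2.577, 0.036]
contact_force: [0.2, -2.1, -3.5]
grip_width: 0.0852
```

```bash
python3 g.py .16 0
```

```text
back 0.16
t 11.15 tcp [0.732  0.1257 0.2049] F [ 0.2 -2.1 -3.5] q [-0.28  1.    0.15  0.81 -0.18  1.91  1.45] w 0.0852
 shift [-20.4  18.8  48.5]  turn [ 0.339 -0.05   3.061] deg 176.5
 shift [-20.4  18.8  48.5]  turn [ 0.033  0.221 -0.062] deg 13.3
back 0.0
t 11.15 tcp [0.732  0.1257 0.2049] F [ 0.2 -2.1 -3.5] q [-0.28  1.    0.15  0.81 -0.18  1.91  1.45] w 0.0852
 shift [ 14.5  12.5 204.6]  turn [ 0.339 -0.05   3.061] deg 176.5
 shift [ 14.5  12.5 204.6]  turn [ 0.033  0.221 -0.062] deg 13.3
```

```bash
cat > g.py <<'E'
from h import *
import sys
def run(up,tilt):
    c=np.array([.6203,.131]);dr=-np.array([.993,.12]);dr/=np.linalg.norm(dr);a=np.radians(90-tilt)
    tz=np.array([*(dr*np.cos(a)),-np.sin(a)]);jy=[dr[1],-dr[0],0];g=np.array([*c,.050+up])
    print(up,tilt);go(g+tz*(.0187-.004),tz,jy)
A=list(map(float,sys.argv[1:]))
for u,t in zip(A[::2],A[1::2]): run(u,t)
E
python3 g.py .1 38 0 44
```

```text
0.1 38.0
t 11.15 tcp [0.732  0.1257 0.2049] F [ 0.2 -2.1 -3.5] q [-0.28  1.    0.15  0.81 -0.18  1.91  1.45] w 0.0852
 shift [ 66.2  11.3 120.4]  turn [ 0.029  0.099 -0.063] deg 6.9
 shift [ 66.2  11.3 120.4]  turn [ 0.152 -0.044  3.074] deg 176.4
0.0 44.0
t 11.15 tcp [0.732  0.1257 0.2049] F [ 0.2 -2.1 -3.5] q [-0.28  1.    0.15  0.81 -0.18  1.91  1.45] w 0.0852
 shift [ 14.2  12.5 204.6]  turn [ 0.032  0.203 -0.062] deg 12.3
 shift [ 14.2  12.5 204.6]  turn [ 0.313 -0.049  3.064] deg 176.5
```

>>> play_rows([
  [85,[13,2,24],[0.005,0.0,-0.01]],
  [85,[26,5,48],[0.01,0.02,-0.02]],
  [85,[40,7,72],[0.02,0.05,-0.04]],
  [85,[53,9,96],[0.029,0.08,-0.063]],
  [85,[66,11,120],[0.029,0.099,-0.063]],
  [85,[66,11,120],[0.029,0.099,-0.063]],
])

```text
clock: 11.9
tcp_pos: [0.6097, 0.1302, 0.1382]
orientation: [0.15, -2.473, 0.052]
contact_force: [0.4, 0.3, 0.3]
grip_width: 0.0853
```

```bash
python3 g.py .1 38 0.06 42 0 44
```

```text
0.1 38.0
t 11.9 tcp [0.6097 0.1302 0.1382] F [0.4 0.3 0.3] q [-0.31  0.87  0.08  1.23 -0.13  1.7   1.49] w 0.0853
 shift [-1.1 -0.5 -1.1]  turn [-0.001 -0.002  0.001] deg 0.1
 shift [-1.1 -0.5 -1.1]  turn [ 3.000e-03 -1.000e-03 -3.141e+00] deg 179.9
0.06 42.0
t 11.9 tcp [0.6097 0.1302 0.1382] F [0.4 0.3 0.3] q [-0.31  0.87  0.08  1.23 -0.13  1.7   1.49] w 0.0853
 shift [-24.8  -0.5  30.3]  turn [-0.001  0.068  0.001] deg 3.9
 shift [-24.8  -0.5  30.3]  turn [-1.070e-01 -1.000e-03 -3.139e+00] deg 179.9
0.0 44.0
t 11.9 tcp [0.6097 0.1302 0.1382] F [0.4 0.3 0.3] q [-0.31  0.87  0.08  1.23 -0.13  1.7   1.49] w 0.0853
 shift [-61.3  -0.5  77.5]  turn [-0.001  0.103  0.001] deg 5.9
 shift [-61.3  -0.5  77.5]  turn [-1.620e-01 -1.000e-03 -3.137e+00] deg 179.9
```

>>> play_rows([
  [85,[-12,0,15],[0,0.03,0]],
  [85,[-25,0,30],[0,0.068,0]],
  [85,[-37,0,46],[0,0.08,0]],
  [85,[-49,0,62],[0,0.09,0]],
  [85,[-58,0,73],[0,0.1,0]],
  [85,[-61,0,77],[0,0.103,0]],
  [85,[-61,0,77],[0,0.103,0]],
])

```text
clock: 12.78
tcp_pos: [0.6103, 0.1303, 0.04]
orientation: [0.144, -2.37, 0.058]
contact_force: [0.4, -0.4, 0.0]
grip_width: 0.0846
```

```bash
python3 g.py 0 44; python3 -c "
from h import *
im,d=snap('scene','s6');cv2.imwrite('pics/s6.png',cv2.resize(im[130:250,230:390,::-1],(800,600),interpolation=cv2.INTER_CUBIC))"
```

```text
0.0 44.0
t 12.78 tcp [0.6103 0.1303 0.04  ] F [ 0.4 -0.4  0. ] q [-0.3   1.05  0.07  1.17 -0.14  1.69  1.5 ] w 0.0846
 shift [-0.3 -0.6  0.5]  turn [-0.001  0.     0.001] deg 0.1
 shift [-0.3 -0.6  0.5]  turn [-0.000e+00 -1.000e-03 -3.141e+00] deg 179.9
```

View pics/s6.png

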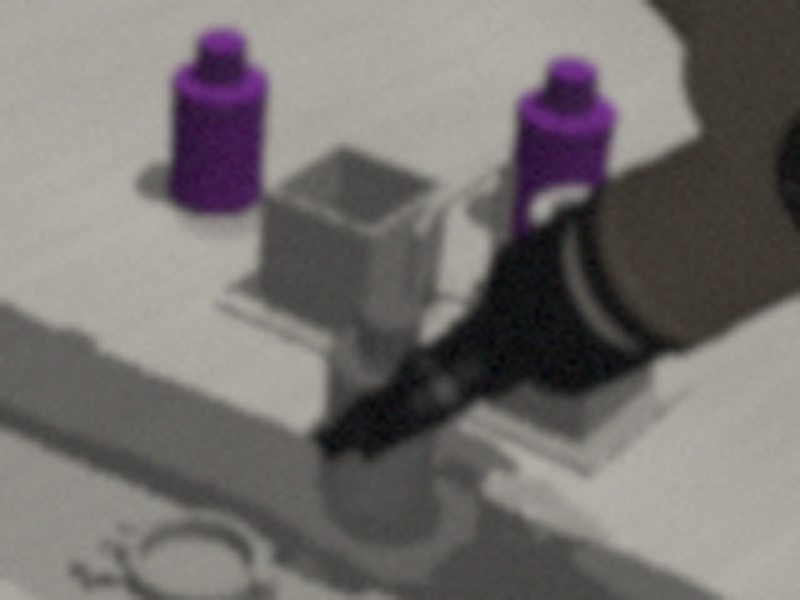

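The tilted fingers straddle the upright jar at mid-body (about (375,430)) and nothing else is touched. Closing now.

>>> play_rows([
  [65,[0,0,0],[0,0,0]],
  [50,[0,0,0],[0,0,0]],
  [45,[0,0,0],[0,0,0]],
  [45,[0,0,0],[0,0,0]],
  [45,[0,0,0],[0,0,0]],
  [45,[0,0,0],[0,0,0]],
], squeeze=70)

```text
clock: 13.58
tcp_pos: [0.6112, 0.1312, 0.0418]
orientation: [0.145, -2.373, 0.056]
contact_force: [2.4, 2.0, 6.0]
grip_width: 0.0521
```

>>> play_rows([
  [45,[-4,0,-4],[0,0,0]],
  [45,[14,0,-14],[0,0,0]],
  [45,[35,0,-35],[0,0,0]],
  [45,[60,0,-60],[0,0,0]],
  [45,[85,0,-85],[0,0,0]],
  [45,[105,0,-105],[0,0,0]],
  [45,[120,0,-120],[0,0,0]],
  [45,[120,0,-120],[0,0,0]],
])

```text
clock: 14.58
tcp_pos: [0.6087, 0.1305, 0.2139]
orientation: [0.145, -2.377, 0.055]
contact_force: [-0.6, 0.3, -6.7]
grip_width: 0.0519
```

Gripped (52 mm, load −6.7 N). The +94° yaw needed at the mill would run joint 7 past its range, so I'll bring the tool vertical up high and spin it the other way round (−266°).

>>> play_rows([
  [45,[10,0,-10],[0,-0.13,0]],
  [45,[25,0,-25],[0,-0.26,0]],
  [45,[40,0,-40],[0,-0.39,0]],
  [45,[55,0,-50],[0,-0.52,0]],
  [45,[70,0,-55],[0,-0.65,0]],
  [45,[80,0,-60],[0,-0.77,0]],
  [45,[80,0,-60],[0,-0.77,0]],
])

```text
clock: 15.45
tcp_pos: [0.5894, 0.1277, 0.3128]
orientation: [-0.191, 3.129, 0.004]
contact_force: [-0.7, -0.1, -6.2]
grip_width: 0.0524
```

```bash
python3 -c "
from h import *
go([.54,-.02,.34],[0,0,-1],[-.122,.992,0])"
```

```text
t 15.45 tcp [0.5894 0.1277 0.3128] F [-0.7 -0.1 -6.2] q [-0.38  0.29  0.08  1.64 -0.02  1.2   1.4 ] w 0.0524
 shift [  66.8 -140.6  -27.9]  turn [ 0.002  0.007 -0.001] deg 0.4
 shift [  66.8 -140.6  -27.9]  turn [ 1.000e-02 -3.000e-03  3.141e+00] deg 180.0
```

>>> play_rows([
  [45,[0,-15,-10],[0,0,0.18]],
  [45,[10,-35,-20],[0,0,0.36]],
  [45,[20,-55,-28],[0,0,0.54]],
  [45,[30,-75,-28],[0,0,0.72]],
  [45,[40,-95,-28],[0,0,0.9]],
  [45,[50,-115,-28],[0,0,1.08]],
  [45,[60,-130,-28],[0,0,1.26]],
  [45,[67,-140,-28],[0,0,1.44]],
])

```text
clock: 16.45
tcp_pos: [0.5387, -0.0205, 0.3384]
orientation: [-1.932, -2.476, -0.002]
contact_force: [-0.3, 0.9, -6.5]
grip_width: 0.0525
```

```bash
python3 -c "
from h import *
# jaw axis at mill: perpendicular to mill axis
go([.55,-.24,.34],[0,0,-1],[.958,.287,0])"
```

```text
t 16.45 tcp [ 0.5387 -0.0205  0.3384] F [-0.3  0.9 -6.5] q [-0.37  0.16  0.34  1.76 -0.06  1.23  0.23] w 0.0525
 shift [-215.7  -42.4   -2. ]  turn [ 0.    -0.002 -0.046] deg 2.6
 shift [-215.7  -42.4   -2. ]  turn [-2.000e-03 -0.000e+00  3.096e+00] deg 177.4
```

>>> play_rows([
  [45,[-15,-3,0],[0,0,0.18]],
  [45,[-40,-8,0],[0,0,0.36]],
  [45,[-65,-13,0],[0,0,0.54]],
  [45,[-95,-18,0],[0,0,0.72]],
  [45,[-125,-24,0],[0,0,0.9]],
  [45,[-155,-30,0],[0,0,1.08]],
  [45,[-180,-36,0],[0,0,1.26]],
  [45,[-200,-40,0],[0,0,1.44]],
])

```text
clock: 17.45
tcp_pos: [0.5478, -0.2251, 0.3364]
orientation: [-3.085, -0.577, 0.009]
contact_force: [-0.3, 1.1, -5.7]
grip_width: 0.0523
```

>>> play_rows([
  [45,[0,0,0],[0,0,0.18]],
  [45,[0,0,0],[0,0,0.36]],
  [45,[0,0,0],[0,0,0.54]],
  [45,[0,0,0],[0,0,0.72]],
  [45,[0,0,0],[0,0,0.9]],
  [45,[0,0,0],[0,0,1.08]],
  [45,[0,0,0],[0,0,1.26]],
  [45,[0,0,0],[0,0,1.44]],
])

```text
clock: 18.45
tcp_pos: [0.5476, -0.2242, 0.3351]
orientation: [2.695, -1.607, -0.018]
contact_force: [-0.5, 0.2, -5.5]
grip_width: 0.0524
```

```bash
cat > m.py <<'E'
from h import *
import sys
dm=np.array([.287,-.958,0]);dm/=np.linalg.norm(dm);l=np.radians(float(sys.argv[1]))
tz=-dm*np.sin(l)-np.array([0,0,np.cos(l)]);jy=[.958,.287,0]
seat=np.array([.5308,-.2418,.0946])
for u in map(float,sys.argv[2:]): print("up",u);go(seat+[0,0,u]+tz*.0147,tz,jy)
E
python3 m.py 46 .14 0
```

```text
up 0.14
t 18.45 tcp [ 0.5476 -0.2242  0.3351] F [-0.5  0.2 -5.5] q [-0.43  0.37  0.96  1.66 -0.31  1.28 -2.06] w 0.0524
 shift [ -1.9  20.  110.9]  turn [ 1.145  0.132 -2.724] deg 169.5
 shift [ -1.9  20.  110.9]  turn [ 0.091 -0.793  0.189] deg 47.0
up 0.0
t 18.45 tcp [ 0.5476 -0.2242  0.3351] F [-0.5  0.2 -5.5] q [-0.43  0.37  0.96  1.66 -0.31  1.28 -2.06] w 0.0524
 shift [ -0.8  18.7 250.9]  turn [ 1.145  0.132 -2.724] deg 169.5
 shift [ -0.8  18.7 250.9]  turn [ 0.091 -0.793  0.189] deg 47.0
```

>>> play_rows([
  [45,[0,4,10],[0.015,-0.13,0.03]],
  [45,[0,8,30],[0.03,-0.26,0.06]],
  [45,[0,12,50],[0.045,-0.4,0.095]],
  [45,[0,16,70],[0.06,-0.53,0.126]],
  [45,[-1,20,90],[0.076,-0.66,0.158]],
  [45,[-2,20,105],[0.091,-0.793,0.189]],
  [45,[-2,20,111],[0.091,-0.793,0.189]],
  [45,[-2,20,111],[0.091,-0.793,0.189]],
])

```text
clock: 19.45
tcp_pos: [0.5281, -0.2315, 0.2234]
orientation: [-2.031, 1.509, 0.862]
contact_force: [0.9, 0.1, -5.6]
grip_width: 0.0522
```

```bash
python3 m.py 46 .14 0
cat > look.py <<'E'
from h import *
import sys
tag=sys.argv[1];zc=float(sys.argv[2])
dm=np.array([.287,-.958,0]);dm/=np.linalg.norm(dm);nm=np.array([.958,.287,0]);seat=np.array([.5308,-.2418,zc])
for n in('top','scene'):
    im,d=snap(n,n+tag);P=cloud(n,d);Q=P-seat;a=Q@dm;b=Q@nm;h=Q[...,2]
    m=(abs(a)<.075)&(abs(b)<.035)&(abs(h)<.045)&(im.max(2)>75)  # skip black gripper
    q=np.stack([a,b,h],-1)[m];print(n,m.sum(),"along",np.percentile(q[:,0],[1,99]).round(4),"side",np.percentile(q[:,1],[1,99]).round(4),"h",np.percentile(q[:,2],[1,99]).round(4))
    for s in np.arange(-.055,.07,.01):
        k=q[abs(q[:,0]-s)<.005]
        if len(k)>5: print("  s%.3f n%d side %.4f..%.4f top %.4f"%(s,len(k),*np.percentile(k[:,1],[3,97]),np.percentile(k[:,2],95)))
    if n=='scene': cv2.imwrite(f'pics/s{tag}.png',cv2.resize(im[130:320,60:313,::-1],(799,600),interpolation=cv2.INTER_CUBIC))
E
python3 look.py 7 .235
```

```text
up 0.14
t 19.45 tcp [ 0.5281 -0.2315  0.2234] F [ 0.9  0.1 -5.6] q [ 0.16  0.81  0.7   1.47 -0.78  1.84 -1.85] w 0.0522
 shift [-0.7  0.4 -0.7]  turn [ 2.000e-03  3.000e-03 -3.141e+00] deg 180.0
 shift [-0.7  0.4 -0.7]  turn [ 0.002 -0.001  0.   ] deg 0.1
up 0.0
t 19.45 tcp [ 0.5281 -0.2315  0.2234] F [ 0.9  0.1 -5.6] q [ 0.16  0.81  0.7   1.47 -0.78  1.84 -1.85] w 0.0522
 shift [99.9  0.2 96.6]  turn [ 2.000e-03  3.000e-03 -3.141e+00] deg 180.0
 shift [99.9  0.2 96.6]  turn [ 0.002 -0.001  0.   ] deg 0.1
top 751 along [-0.0536  0.0447] side [-0.0318  0.0321] h [-0.0007  0.0331]
  s-0.055 n42 side -0.0195..0.0232 top 0.0233
  s-0.045 n91 side -0.0224..0.0253 top 0.0246
  s-0.035 n87 side -0.0214..0.0238 top 0.0238
  s-0.025 n83 side -0.0210..0.0233 top 0.0234
  s-0.015 n98 side -0.0291..0.0308 top 0.0238
  s-0.005 n111 side -0.0316..0.0309 top 0.0239
  s0.005 n108 side -0.0311..0.0315 top 0.0240
  s0.015 n73 side -0.0214..0.0192 top 0.0249
  s0.025 n28 side -0.0252..0.0139 top 0.0352
  s0.035 n12 side -0.0110..0.0345 top 0.0344
  s0.045 n17 side -0.0224..0.0312 top 0.0356
scene 530 along [-0.0513  0.0231] side [-0.0119  0.0338] h [-0.0237  0.0258]
  s-0.055 n19 side 0.0052..0.0273 top 0.0227
  s-0.045 n116 side -0.0081..0.0281 top 0.0251
  s-0.035 n117 side -0.0094..0.0274 top 0.0245
  s-0.025 n122 side -0.0095..0.0276 top 0.0243
  s-0.015 n93 side -0.0104..0.0268 top 0.0245
  s-0.005 n45 side -0.0078..0.0341 top 0.0254
  s0.005 n9 side -0.0029..0.0342 top 0.0101
  s0.025 n8 side 0.0030..0.0167 top -0.0222
```

View pics/s7.png

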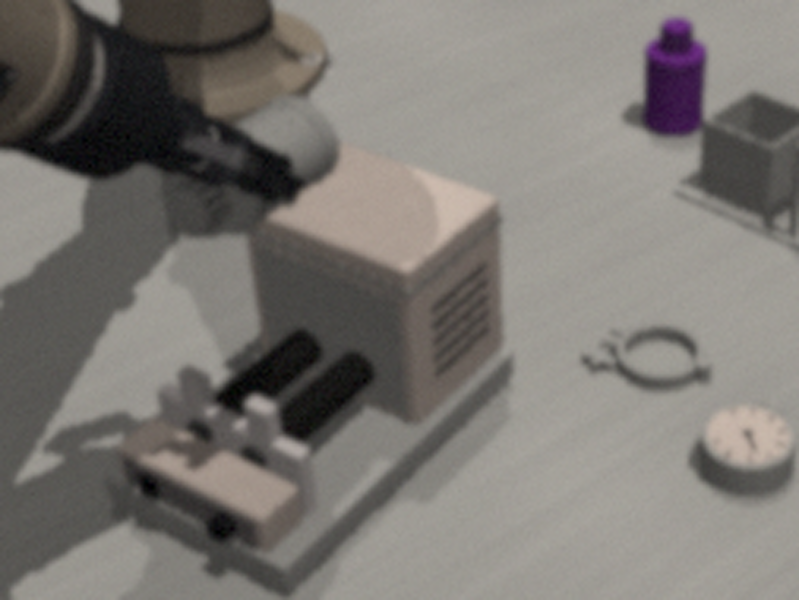

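The jar lies level in the hand at (290,140), knob end towards the fork. Depth shows it about 3–4 mm too far towards the housing and about 3 mm low in the hand. I'll correct along the axis and go down to 40 mm above the seat.

>>> play_rows([
  [45,[10,0,5],[0,0,0]],
  [45,[23,0,18],[0,0,0]],
  [45,[36,0,30],[0,0,0]],
  [45,[48,0,42],[0,0,0]],
  [45,[60,0,54],[0,0,0]],
  [45,[69,0,62],[0,0,0]],
  [45,[74,0,67],[0,0,0]],
  [45,[74,0,67],[0,0,0]],
])

```text
clock: 20.55
tcp_pos: [0.5296, -0.2344, 0.1252]
orientation: [-2.032, 1.508, 0.859]
contact_force: [0.1, 0.7, -6.6]
grip_width: 0.0524
```

```bash
python3 m.py 46 .037; python3 look.py 8 .132
```

```text
up 0.037
t 20.55 tcp [ 0.5296 -0.2344  0.1252] F [ 0.1  0.7 -6.6] q [ 0.18  0.92  0.66  1.5  -0.82  1.73 -1.77] w 0.0524
 shift [0.6 1.  4.9]  turn [ 3.000e-03  2.000e-03 -3.139e+00] deg 179.9
 shift [0.6 1.  4.9]  turn [ 0.001 -0.002  0.002] deg 0.2
top 575 along [-0.0736  0.043 ] side [-0.0305  0.0336] h [-0.0147  0.0312]
  s-0.055 n12 side 0.0104..0.0277 top 0.0244
  s-0.045 n29 side 0.0052..0.0255 top 0.0288
  s-0.035 n44 side -0.0040..0.0247 top 0.0290
  s-0.025 n59 side -0.0127..0.0242 top 0.0291
  s-0.015 n72 side -0.0204..0.0256 top 0.0290
  s-0.005 n84 side -0.0298..0.0320 top 0.0293
  s0.005 n86 side -0.0308..0.0310 top 0.0303
  s0.015 n71 side -0.0277..0.0303 top 0.0294
  s0.025 n36 side -0.0210..0.0209 top 0.0292
  s0.035 n11 side -0.0204..0.0139 top 0.0178
  s0.045 n10 side -0.0244..0.0325 top 0.0240
scene 1050 along [-0.0741  0.0513] side [-0.0342  0.0345] h [-0.0434  0.03  ]
  s-0.055 n186 side -0.0325..0.0335 top 0.0244
  s-0.045 n76 side -0.0056..0.0285 top 0.0291
  s-0.035 n117 side -0.0137..0.0274 top 0.0295
  s-0.025 n108 side -0.0111..0.0280 top 0.0289
  s-0.015 n103 side -0.0110..0.0272 top 0.0289
  s-0.005 n89 side -0.0112..0.0333 top 0.0296
  s0.005 n37 side -0.0051..0.0195 top 0.0294
  s0.035 n49 side -0.0332..0.0348 top -0.0297
  s0.045 n98 side -0.0332..0.0341 top -0.0274
  s0.055 n23 side -0.0110..0.0113 top 0.0128
```

View pics/s8.png

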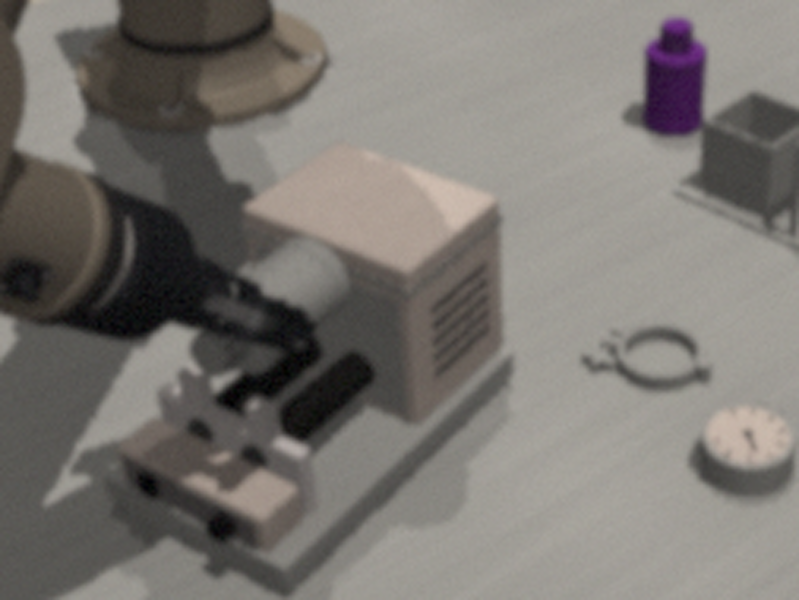

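Run:
```python
from h import *
dm=np.array([.287,-.958,0]);dm/=np.linalg.norm(dm);nm=np.array([.958,.287,0]);seat=np.array([.5308,-.2418,.132])
for n in('top','scene'):
    f=np.load(n+'8.npz');P=cloud(n,f['d']);Q=P-seat;a=Q@dm;b=Q@nm;h=Q[...,2]
    m=(abs(b)<.022)&(h>.012)&(h<.034)&(f['im'].max(2)>60);print(n,"body",np.histogram(a[m],np.arange(-.07,-.03,.002)))
    m=(abs(b)<.02)&(abs(h)<.018)&(a>.028)&(a<.07);print("knob n",m.sum(),np.percentile(a[m],[5,50,95]).round(4),"b",np.percentile(b[m],[3,97]).round(4),"h",np.percentile(h[m],[3,97]).round(4))
    m=(abs(b)<.06)&(a<-.04)&(h>-.02)&(h<.012)&(a>-.08);print("housing face",np.percentile(a[m],[10,50,90]).round(4))
```

```text
top body (array([4, 3, 5, 4, 3, 3, 0, 0, 0, 7, 4, 4, 6, 4, 6, 7, 5, 9, 8, 9]), array([-0.07 , -0.068, -0.066, -0.064, -0.062, -0.06 , -0.058, -0.056,
       -0.054, -0.052, -0.05 , -0.048, -0.046, -0.044, -0.042, -0.04 ,
       -0.038, -0.036, -0.034, -0.032, -0.03 ]))
knob n 79 [0.0301 0.0389 0.0476] b [-0.0117  0.0148] h [0.002  0.0166]
housing face [-0.0515 -0.0508 -0.047 ]
scene body (array([13, 10, 14, 11, 16, 20, 36, 14,  0,  0,  1, 10,  9,  7, 14, 17, 19,
       16, 15, 13]), array([-0.07 , -0.068, -0.066, -0.064, -0.062, -0.06 , -0.058, -0.056,
       -0.054, -0.052, -0.05 , -0.048, -0.046, -0.044, -0.042, -0.04 ,
       -0.038, -0.036, -0.034, -0.032, -0.03 ]))
knob n 199 [0.0323 0.0495 0.0524] b [-0.0088  0.0162] h [-0.0117  0.0162]
housing face [-0.0573 -0.0561 -0.0542]
```

Jar foot is at −50 to −52 mm, knob end at +49 to +52 mm, and the knob is within 2 mm of the slot middle, so it fits. Lowering gently.

>>> play_rows([
  [45,[4,0.5,4],[0,0,0]],
  [45,[9,1,9],[0,0,0]],
  [45,[14,1,13.5],[0,0,0]],
  [45,[18.5,1,18],[0,0,0]],
  [45,[22,1,21],[0,0,0]],
  [45,[24,1,23],[0,0,0]],
  [45,[24,1,23],[0,0,0]],
])

```text
clock: 21.52
tcp_pos: [0.529, -0.2351, 0.0926]
orientation: [-2.032, 1.508, 0.858]
contact_force: [-0.6, -0.1, -6.2]
grip_width: 0.0522
```

>>> play_rows([
  [45,[0.7,0,0.7],[0,0,0]],
  [45,[1.4,0,1.4],[0,0,0]],
  [45,[2.1,0,2],[0,0,0]],
  [45,[2.1,0,2],[0,0,0]],
])

```text
clock: 22.02
tcp_pos: [0.529, -0.2351, 0.0897]
orientation: [-2.032, 1.507, 0.858]
contact_force: [0.8, -0.2, -6.4]
grip_width: 0.0522
```

>>> play_rows([
  [45,[0.7,0,0.7],[0,0,0]],
  [45,[1.4,0,1.4],[0,0,0]],
  [45,[1.4,0,1.4],[0,0,0]],
])

```text
clock: 22.4
tcp_pos: [0.529, -0.2351, 0.0877]
orientation: [-2.032, 1.507, 0.858]
contact_force: [0.2, 0.2, -5.7]
grip_width: 0.0523
```

>>> play_rows([
  [45,[0.7,0,0.7],[0,0,0]],
  [45,[0.7,0,0.7],[0,0,0]],
])

```text
clock: 22.65
tcp_pos: [0.5289, -0.2351, 0.0875]
orientation: [-2.032, 1.507, 0.858]
contact_force: [-0.2, -0.6, 0.3]
grip_width: 0.0523
```

Load has gone onto the rollers (−6 → 0 N) at the expected height. Releasing, then straight up.

>>> play_rows([
  [52,[0,0,0],[0,0,0]],
  [58,[0,0,0],[0,0,0]],
  [70,[0,0,0],[0,0,0]],
  [80,[0,0,0],[0,0,0]],
  [80,[-4,0,-4],[0,0,0]],
  [80,[-18,0,-18],[0,0,0]],
  [80,[-40,0,-40],[0,0,0]],
  [80,[-70,0,-70],[0,0,0]],
])

```text
clock: 23.65
tcp_pos: [0.5291, -0.2367, 0.189]
orientation: [-2.032, 1.507, 0.858]
contact_force: [-0.5, -0.8, -0.2]
grip_width: 0.08
```

>>> play_rows([
  [80,[-20,0,-25],[0,0,0]],
  [80,[-50,0,-60],[0,0,0]],
  [80,[-80,0,-100],[0,0,0]],
  [80,[-80,0,-140],[0,0,0]],
  [80,[-80,0,-140],[0,0,0]],
])

```text
clock: 24.28
tcp_pos: [0.5412, -0.2812, 0.3478]
orientation: [-2.033, 1.509, 0.851]
contact_force: [0.1, 0.7, -1.5]
grip_width: 0.0801
```

```bash
python3 m.py 46 0|head -2; python3 look.py 9 .0946
```

```text
up 0.0
t 24.27 tcp [ 0.5412 -0.2812  0.3478] F [ 0.1  0.7 -1.5] q [ 0.61  0.67  0.02  1.2  -0.5   1.92 -2.24] w 0.0801
top 804 along [-0.049   0.0736] side [-0.033   0.0341] h [-0.0407  0.0303]
  s-0.045 n74 side -0.0238..0.0218 top 0.0288
  s-0.035 n65 side -0.0239..0.0240 top 0.0281
  s-0.025 n71 side -0.0219..0.0240 top 0.0289
  s-0.015 n66 side -0.0229..0.0254 top 0.0282
  s-0.005 n70 side -0.0235..0.0233 top 0.0284
  s0.005 n70 side -0.0226..0.0244 top 0.0283
  s0.015 n73 side -0.0233..0.0234 top 0.0299
  s0.025 n36 side -0.0206..0.0227 top 0.0281
  s0.035 n86 side -0.0330..0.0336 top 0.0148
  s0.045 n48 side -0.0287..0.0255 top 0.0149
  s0.055 n32 side -0.0330..0.0334 top -0.0141
  s0.065 n67 side -0.0329..0.0323 top -0.0328
scene 1854 along [-0.057   0.0737] side [-0.0338  0.0343] h [-0.0387  0.0427]
  s-0.055 n112 side -0.0326..0.0317 top 0.0442
  s-0.045 n66 side -0.0127..0.0270 top 0.0288
  s-0.035 n113 side -0.0135..0.0260 top 0.0285
  s-0.025 n102 side -0.0129..0.0269 top 0.0279
  s-0.015 n106 side -0.0116..0.0270 top 0.0282
  s-0.005 n110 side -0.0118..0.0266 top 0.0278
  s0.005 n104 side -0.0138..0.0266 top 0.0283
  s0.015 n108 side -0.0117..0.0263 top 0.0282
  s0.025 n194 side -0.0221..0.0276 top 0.0278
  s0.035 n123 side -0.0315..0.0347 top 0.0143
  s0.045 n347 side -0.0337..0.0336 top 0.0133
  s0.055 n164 side -0.0324..0.0323 top 0.0121
  s0.065 n135 side -0.0325..0.0326 top -0.0336
```

View pics/s9.png

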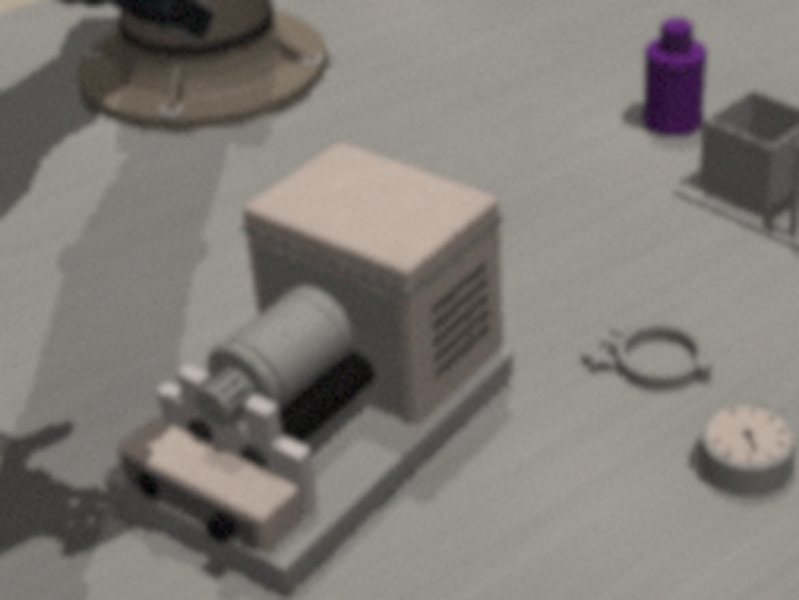

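The jar lies on both rollers at (285,345), with its knob through the fork at (225,385). It's level over its whole length, and the hand is clear. Handing in.

```bash
python3 -c "
from bench import r
print(r.hand_in())"
```

```text
the job is handed in; nothing more can be done
None
```

The jar is lying on both mill rollers with its knob through the fork, and I handed the job in at about 24 s of the 62 s allowed. No verdict was reported.

**What I did:** I lifted the jar out of its cell by the knob and stood it upright on clear bench at about (0.62, 0.13), where I let go. I then took it round the body from the far side with the tool tilted 44°, laid it on the rollers at about 22.6 s, released it and moved the hand away.

**Last checks:**
- **Level:** the top of the body is 28–29 mm above the seat height along its whole length, in both cameras. The sizes given imply 27–28 mm.
- **Position:** it is sideways centred within about 1 mm, and end to end within about 2 mm of the seat, where 7 mm is free at each end.
- **Forces:** the wrist load stayed under about 8 N in every reading, and the robot was clear of everything at hand-in.
- **Other things:** in the last picture, the clamp, gauge, carrier and one purple jar look unmoved. The spool and the other purple jar were outside it, but looked untouched in the last picture that showed them.

**What disagreed or went wrong:**
- My first tilted approach, from the robot's side, folded joint 4 close to its limit. I backed out without touching anything.
- The first step of the second lift had a wrong sign, so it began with about 6 mm of sideways movement. Afterwards the jar measured about 3 mm low and 2–4 mm off along its axis in the grip, and I corrected for that before placing it.
- The two cameras differed by up to 3 mm on where the foot end lies.

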